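Clamp a cheese loaf for sampling

ROBOT

A 6-joint arm with a two-finger parallel gripper is mounted at the origin on the work surface. World frame = base frame: x ahead of the robot, y to its left, z up, the work surface at z = 0. Lengths are in mm, angles in degrees, forces in N, time in s.
With the tool pointing down it reaches from about 300 to 850 mm from the base axis. Payload 4.2 kg.
Tool frame: the origin (TCP) lies at the centre of the arm's flange, where the gripper is bolted on; the fingertips stand 191 mm ahead of it and the grasp point (between the pads) lies 172 mm ahead of it; y points along the fingers, x is the direction in which the jaws open and shut, and the axes are right-handed (so a half turn about y gives the same grasp; the last joint's range is limited). The gripper opens to 91 mm and grips with 3 to 60 N. Pads are 32 mm wide; open, the fingers measure 118 mm over their backs; the gripper's body (76 mm by 178 mm) begins 60 mm behind the grasp point.
Start: joints at [-73.912, 18.312, 89.639, -0, 72.044, -1.146], TCP at [170.362, -549.181, 404.776] pointing down, gripper open.
Joint ranges: [-177.97, 177.97], [-48.28, 115.42], [12.27, 149.76], [-77.06, 257.06], [2.81, 150.46], [-146.56, 146.56]. Speed limits (degrees/s): [147.25, 147.25, 180, 180, 180, 180].

INTERFACE

Orientations are given as [roll, pitch, yaw] about the fixed x, y, z axes, in that order (R = Rz(yaw) Ry(pitch) Rx(roll)).
In Python, from workcell import env gives the robot as it stands.
- The arm moves only by the tool carry_out, never from a script. Its argument "increments" is a list of rows, each a list of 3 entries, a list of its own where there are three numbers: the turn, a rotation vector about the tool's x, y, z in rad, then the shift along the tool's x, y, z in mm, then the closure, from 0 (fully open) to 1 (shut). In form: [[[wx, wy, wz], [dx, dy, dz], claw], ...]. A call has 1 to 10 rows; each row is the pose to reach, as a shift and turn from the pose commanded when the call began, along the tool's axes at that moment; what a row does not reach only later rows make up. A row lasts 1/12 s, in which the tool goes at most 41.7 mm and 7.16 degrees, less where a joint would pass 70% of its speed; a pose out of reach is approached as far as the arm can. A call with a gripper value outside its range is refused whole. The fingers move at their own pace and stop on an object; "force" is the grip in N (left out, the last holds). Time passes only in rows, so rows that repeat a pose let the fingers close. It gives the time, the measured TCP pose, the force and the opening at its end, in the units of the state.
- env.state(): the state, without advancing time (a new reading comes with each control period).
- env.grab_frame(name): name is "scene" or "side" or "wrist"; returns a dict with "frame" (420x560x3 uint8, blue, green, red), "z_map" (420x560 float32, mm along the optical axis (not along the pixel's ray), 0 where there is no reading), "camera_matrix" (3x3 intrinsics, pixels), "rvec" (rotation vector, rad) and "tvec" (3), from world to camera coordinates, as OpenCV has them; the wrist camera has in their place "hand_eye" (4x4, takes a point from camera to tool coordinates, whose origin is the TCP and whose axes are the tool frame's). Camera axes: x right, y down, z forward; pixel columns grow to the right and rows downward; lengths in mm; the calibration is good to about 2 mm. A picture is of the moment at which its call begins: read the wrist's pose just before it.
- env.job_done(): hands the job in, once; it reports no verdict.
The state is a dict: "time_s": time; "qpos": joint angles; "qvel": joint speeds; "effort": joint torques, N m; "ee_pos": TCP position; "ee_rot": TCP orientation; "force": force on the tool from outside, world axes, zero at the start; "torque": the same for the moment, N m; "gripper_width": finger opening in mm.
Only numpy, scipy, OpenCV 4.12 (cv2) and the standard library are available. Lean on these libraries where they do the work, as an engineer would, in place of code of your own. Each camera call takes 0.05 s, during which the arm holds its last target. There are 200 camera calls.

TASK

Take the rectangular loaf of cheese off the wooden board and lay it flat on the bed of the bench clamp, lengthways between the jaw and the stop. Let go of it, then turn the crank clockwise (as seen from the handle's side) until the jaw's sprung pad holds the loaf firmly against the stop, with about half of its spring travel pressed in and never all of it, and let go of the crank. Leave the cheese wheel, the jar and the brush alone.

Things in the scene. Friction and masses are not known exactly. Their poses are not given: they have to be found in the camera images.
- loaf: Loose rectangular loaf of hard cheese, pale yellow, 120 mm long (its x) x 56 mm wide (its y) x 60 mm high (z), about 0.3 to 0.6 kg, lying flat on the wooden board. Origin: centre of its underside. It is the only rectangular cheese within reach.
- board: Fixed ageing board of light wood, 360 x 170 mm (x, y), top 20 mm above the table. Origin: centre of its underside. The loaf lies towards one end, the round wheel towards the other; which is which varies.
- clamp: Fixed metal bench clamp. Origin: on the table under its bed; x runs along the bed from the crank end (-x) to the stop end (+x), z up. Flat bed 100 mm wide (y -50 to 50 mm), top at z = 50 mm. The jaw (90 mm wide, top at z = 126 mm) slides along x over the bed. The base is 130 mm wide, x = -140 to 180 mm.
- clamp_axis (a point): Point on the crank's turning axis level with the middle of the handle: clamp frame (-172, 0, 100) mm. It does not move; the axis is the clamp's x.
- handle (a point): Middle of the crank handle, a black freely spinning sleeve 24 mm in diameter and 50 mm long, parallel to the clamp's x, its middle 50 mm from the crank's axis. It stands out from a flat steel crank arm that lies in the plane x = -146 to -136 mm of the clamp, so the sleeve spans x = -197 to -147 mm.
- crank (a joint): Turn of the crank, rad. 0: handle straight above the axis; grows clockwise seen from the handle's side (right-hand turn about the clamp's +x): at 1.57 the handle is on the clamp's -y side. Starts from 0 to 3.5, may go to 20. Moves the jaw 4.77 mm per rad (30 mm a turn) to the stop. Stays where left: drag 0.56 N m (11 N at the handle); each 1 N of clamping adds 0.095 N at the handle.
- pad: White pad 80 x 60 mm on the jaw that presses on the loaf. Origin: in its face's plane, on the clamp's middle line, at table height. Face at x = -75 mm + 4.77 mm x crank (rad) in the clamp frame while unloaded. Sprung: sinks towards the jaw 1 mm per 35 N, at most 4.3 mm. Good clamping is 45 to 105 N (1.3 to 3 mm sunk); over 130 N crushes the cheese.
- wheel: Bystander: small round wheel of orange cheese, 108 mm in diameter and 45 mm high, on the board. Origin: centre of its underside.
- jar: Bystander: white jar, 68 mm in diameter, 100 mm high, on the table. Origin: centre of its underside.
- brush: Bystander: wooden brush 190 mm long, lying on the table. Origin: its middle, underneath.
- bed (a point): Point on the bed's top, clamp frame (21, 0, 50) mm: middle of the part that is free at the start (x = -58 to 100 mm). Beyond it the stop, an upright metal angle 96 mm wide, top at z = 110 mm, is fixed across the bed with its face anywhere from x = 100 to 130 mm; its place is not reported: where the loaf comes to bear must be felt or seen.
- lip (a point): Middle of the front edge of the end plate's lip, clamp frame (-151, 0, 217) mm. The steel end plate, 140 mm wide and 220 mm high, has its outer face at x = -126 mm; the 6 mm lip juts out from its top over the crank. A gripper pointing straight down on the handle would hit it; one leaning 30 to 45 degrees with its body outward, away from the plate, clears it.

How it is judged (in metres and radians):
On the way, in this order (a step that is already met when the one before it is completed fails the run):
1. the loaf lies flat and lengthways on the clamp's bed, let go and not yet clamped (x of loaf in the frame of clamp between -0.02 and 0.075 m and y of loaf in the frame of clamp between -0.02 and 0.02 m and z of loaf in the frame of clamp between 0.046 and 0.054 m and angle between the x axis of loaf and the x axis of clamp, either way round below 0.2 rad and contact force between the fingers and loaf below 0.1 N and contact force between pad and loaf below 10 N), for 0.2 s.
2. the pad presses the loaf against the stop with 45 to 105 N (contact force between pad and loaf between 45 and 105 N), for 0.3 s.
At the end, for the whole second after the job is handed in: The loaf lies flat on the clamp's bed (underside within 4 mm of the bed's top), within 20 mm of the bed's middle line and within 0.1 rad of lengthways, at rest, and is held against the stop by the pad with 45 to 105 N after the crank is let go (all of step 2 and y of loaf in the frame of clamp between -0.02 and 0.02 m and z of loaf in the frame of clamp between 0.046 and 0.054 m and angle between the x axis of loaf and the x axis of clamp, either way round below 0.1 rad and angle between loaf's own z axis and vertical below 0.08 rad and linear speed of loaf below 0.01 m/s); the robot touches nothing.
It fails at once if the loaf is crushed (pad force over 130 N) (contact force between pad and loaf above 130 N).
It fails at once if the wheel is moved by more than 30 mm (distance of wheel from where it was at the start of the episode above 0.03 m).
It fails at once if the jar is moved by more than 30 mm (distance of jar from where it was at the start of the episode above 0.03 m).
It fails at once if the brush is moved by more than 30 mm (distance of brush from where it was at the start of the episode above 0.03 m).
It also fails if it takes over 72 s, if anything falls off the work surface, if the arm or the gripper's body presses on something with over 40 N, if the wrist force passes 120 N, or if a joint passes its speed limit or range.

## Working session

There is one attempt and no reset: what is moved stays moved. The work goes in short steps, Python scripts to look and compute and a tool call to move; the robot and the scene stay as the last step left them, time stands still between calls to the robot, and variables do not carry over. Pictures are saved under pics/ and viewed, about 8 in all and at most 12, crops included, and the job is handed in when it is done.

Besides the shell and the picture viewer there is one more tool, called as name([rows], argument=value, ...), one row to a line, values as JSON. carry_out: Moves the arm, as the interface text tells. Its arguments: {"type":"object","properties":{"increments":{"type":"array","items":{"type":"array"}},"force":{"type":"number"}},"required":["increments"]}

```bash
mkdir -p pics; ls
cat > h.py <<'E'
from workcell import env
import numpy as np, cv2
from scipy.spatial.transform import Rotation as R
def grab(name):
    s=env.state(); f=env.grab_frame(name); K=np.array(f["camera_matrix"],float)
    if name=="wrist":
        H=np.array(f["hand_eye"]); T=np.eye(4); T[:3,:3]=R.from_euler('xyz',s["ee_rot"],degrees=True).as_matrix(); T[:3,3]=s["ee_pos"]
        T=T@H
    else:
        Rm=cv2.Rodrigues(np.array(f["rvec"],float))[0]; T=np.eye(4); T[:3,:3]=Rm.T; T[:3,3]=-Rm.T@np.array(f["tvec"],float).ravel()
    return f["frame"],f["z_map"],K,T
def cloud(z,K,T):
    v,u=np.indices(z.shape); P=np.stack([(u-K[0,2])/K[0,0]*z,(v-K[1,2])/K[1,1]*z,z],-1)
    P=P@T[:3,:3].T+T[:3,3]; P[z<=0]=np.nan; return P
E
python3 - <<'E'
from h import *
print(env.state())
a=[]
for n in("scene","side","wrist"):
    f,z,K,T=grab(n); np.savez(f"pics/{n}0.npz",f=f,z=z,K=K,T=T); a.append(f); print(n,T.round(2).tolist(),K[0,0])
cv2.imwrite("pics/s0.png",a[0]); cv2.imwrite("pics/d0.png",a[1]);
E
```

```text
pics
{'time_s': 0.0, 'qpos': array([-7.39107928e+01,  1.83514054e+01,  8.97059231e+01,  5.12268387e-05,
        7.20426668e+01, -1.14618265e+00]), 'qvel': array([-0.07880484, -0.00175497,  0.00315919,  0.0404561 , -0.00743063,
       -0.02643759]), 'effort': array([ 1.37118959e-04, -4.12465239e+01, -2.31973761e+01,  7.29150069e-02,
        4.58122243e-02, -1.40276456e-04]), 'ee_pos': array([ 170.32454394, -549.02402846,  403.92561514]), 'ee_rot': array([-89.99795107,   0.09997429, -72.76462415]), 'force': array([0.29908113, 0.53747491, 0.34797726]), 'torque': array([-0.00774837, -0.00312529, -0.04824095]), 'gripper_width': 91.17649110221468}
scene [[-0.27, 0.72, -0.64, 1102.04], [0.96, 0.2, -0.18, 181.32], [0.0, -0.67, -0.75, 761.39], [0.0, 0.0, 0.0, 1.0]] 400.7902989260709
side [[-0.98, -0.11, 0.19, 431.61], [-0.22, 0.47, -0.85, 789.75], [0.01, -0.88, -0.48, 601.71], [0.0, 0.0, 0.0, 1.0]] 427.0373330837146
wrist [[0.3, -0.92, -0.24, 236.76], [-0.96, -0.29, -0.07, -528.1], [-0.0, 0.25, -0.97, 383.46], [0.0, 0.0, 0.0, 1.0]] 309.112442658056
```

View pics/s0.png

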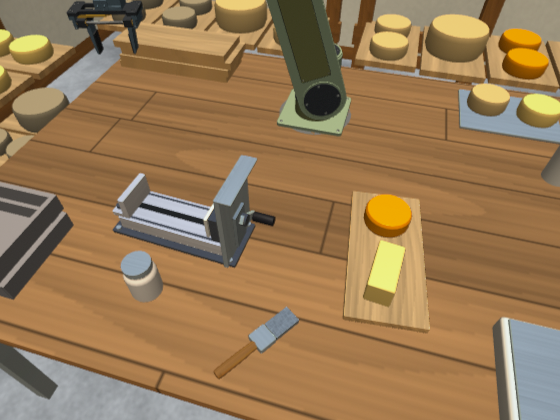

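View pics/d0.png

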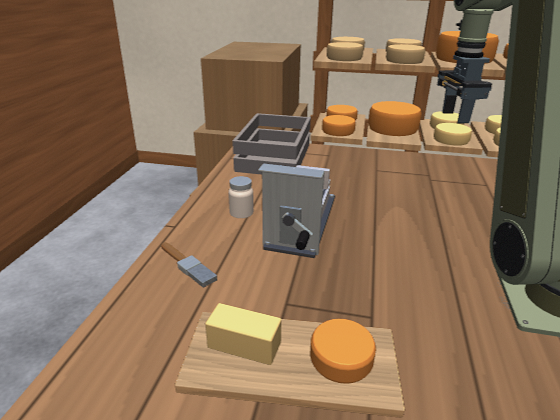

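Scene view: the clamp is at about (185,225) with its handle at (264,219) and the stop on the left at (130,195). The loaf is at (387,270) and the wheel at (388,214), both on the board. The jar is at (142,275) and the brush at (258,340). The side view agrees: handle at (302,240), loaf at (244,332). Next I measure them with the depth data.

Run:
```python
from h import *
D={n:np.load(f"pics/{n}0.npz") for n in("scene","side")}
for n,d in D.items():
    P=cloud(d["z"],d["K"],d["T"]); hsv=cv2.cvtColor(d["f"],cv2.COLOR_BGR2HSV)
    x,y,z=P[...,0],P[...,1],P[...,2]
    ws=(x>250)&(x<900)&(abs(y)<450)
    # loaf top
    m=ws&(abs(z-80)<5)&(hsv[...,0]>20)&(hsv[...,0]<35)&(hsv[...,1]>80)&(y>50)
    m=cv2.morphologyEx(m.astype(np.uint8),cv2.MORPH_OPEN,np.ones((3,3)))>0
    r=cv2.minAreaRect(P[m][:,:2].astype(np.float32)); print(n,"loaf",r,np.median(z[m]),m.sum())
    m=ws&(abs(z-65)<5)&(hsv[...,0]<18)&(hsv[...,1]>200)
    print("wheel",cv2.minEnclosingCircle(P[m][:,:2].astype(np.float32)),m.sum())
    # end plate
    hi=ws&(z>150)&(z<226)&(x>430)
    m=hi&(z>216)
    if m.sum()>5:
        print("platetop",cv2.minAreaRect(P[m][:,:2].astype(np.float32)),m.sum(),np.median(z[m]))
    Q=P[hi]; print("plate pts",len(Q),Q.min(0),Q.max(0))
    # jaw top / stop top / bed
    near=ws&(y<50)&(hsv[...,1]<90)
    for nm,zz in(("jaw",126),("stop",110),("bed",50)):
        m=near&(abs(z-zz)<3)
        m=cv2.morphologyEx(m.astype(np.uint8),cv2.MORPH_OPEN,np.ones((2,2)))>0
        if m.sum()>5: print(nm,cv2.minAreaRect(P[m][:,:2].astype(np.float32)),m.sum())
    m=ws&(hsv[...,2]<45)&(z>40)&(z<170)&(y<60)&(x>400)
    lab=cv2.connectedComponentsWithStats(m.astype(np.uint8))
    for i in range(1,lab[0]):
        if lab[2][i,4]>25:
            q=P[lab[1]==i]; print("dark",lab[3][i].round(),lab[2][i,4],q.mean(0).round(1),q.min(0).round(1),q.max(0).round(1))
```

```text
scene loaf ((595.7750244140625, 272.2006530761719), (54.793209075927734, 119.52263641357422), 84.0329360961914) 80.76665023680027 1316
wheel ((431.5729064941406, 263.32342529296875), 52.842079162597656) 110
platetop ((576.503662109375, -48.55342483520508), (37.037147521972656, 141.93710327148438), 86.80999755859375) 975 221.0735353321079
plate pts 1309 [505.11935865 -71.01887444 150.00407654] [647.77286186 -27.6803226  224.19208759]
jaw ((617.3619384765625, -96.11373901367188), (9.095024108886719, 78.69330596923828), 127.97147369384766) 142
stop ((592.507080078125, -183.96841430664062), (294.9456481933594, 94.75729370117188), 77.37630462646484) 263
bed ((606.2267456054688, -202.30636596679688), (252.63088989257812, 219.12509155273438), 44.74525833129883) 2198
dark [172. 213.] 241 [ 565.5 -227.4   51.8] [ 555.5 -311.9   48.2] [ 576.3 -145.8   55.1]
dark [263. 219.] 128 [545.5  -6.6  77.4] [532.2 -32.6  69.1] [551.5  17.7  84.4]
dark [214. 235.] 43 [618.4 -96.1  77.9] [ 616.5 -103.5   58.9] [620.3 -87.6  95.9]
side loaf ((594.3656005859375, 273.9017333984375), (55.74565124511719, 117.580078125), 84.47346496582031) 80.35447672653152 1607
wheel ((0.0, 0.0), 0.0) 0
platetop ((576.2969970703125, -46.67151641845703), (39.41890335083008, 139.2862091064453), 85.98375701904297) 540 220.62038198791143
plate pts 1878 [505.62442254 -71.15759569 150.04635871] [646.25318503 -23.5733639  223.39598117]
jaw ((539.2584228515625, -97.94979858398438), (192.10311889648438, 106.48340606689453), 49.86925506591797) 165
stop ((541.5838012695312, -291.1412353515625), (529.2128295898438, 133.99095153808594), 82.13078308105469) 214
bed ((565.7513427734375, -137.57638549804688), (282.5508117675781, 262.81427001953125), 30.80579948425293) 157
dark [302. 240.] 170 [536.7   3.1  76.6] [526.7 -28.4  61.1] [548.2  21.3  83.5]
```

Run:
```python
from h import *
D={n:np.load(f"pics/{n}0.npz") for n in("scene","side")}
d=D["side"]; P=cloud(d["z"],d["K"],d["T"]).reshape(-1,3)
q=P[(P[:,0]>505)&(P[:,0]<650)&(P[:,1]>-62)&(P[:,1]<-35)&(P[:,2]>120)&(P[:,2]<200)]
for _ in range(3):
    a=np.polyfit(q[:,0],q[:,1],1); r=q[:,1]-np.polyval(a,q[:,0]); q=q[abs(r)<3]
print("face y=a x+b",a,len(q),r.std(), "extent x",q[:,0].min(),q[:,0].max())
d=D["scene"];P0=cloud(d["z"],d["K"],d["T"]);P=P0.reshape(-1,3);hsv=cv2.cvtColor(d["f"],cv2.COLOR_BGR2HSV).reshape(-1,3)
s=P[(hsv[:,2]<45)&(abs(P[:,2]-51)<4)&(P[:,0]>540)&(P[:,0]<590)&(P[:,1]<-100)]
b=np.polyfit(s[:,1],s[:,0],1); print("slot x=a y+b",b)
th=np.arctan(a[0]); print("yaw of clamp y axis deg",np.degrees(th),"slot gives",np.degrees(-np.arctan(b[0])))
th=np.mean([th,-np.arctan(b[0])])
u=np.array([np.sin(th),-np.cos(th)]); v=np.array([np.cos(th),np.sin(th)])
# centre: intersection of face with slot line
y=-45.
for _ in range(20): y=a[0]*np.polyval(b,y)+a[1]
f=np.array([np.polyval(b,y),y]); 
O=f+126*u; print("th",np.degrees(th),"u",u,"v",v,"O",O)
for n in D:
    d=D[n];P=cloud(d["z"],d["K"],d["T"]).reshape(-1,3); hsv=cv2.cvtColor(d["f"],cv2.COLOR_BGR2HSV).reshape(-1,3)
    w=P[:,:2]-O; C=np.c_[w@u,w@v,P[:,2]]
    m=(abs(C[:,1])<60)&(C[:,0]>-160)&(C[:,0]<200)
    for lo,hi,lab in((60,105,"mid z60-105"),(106,113,"z110"),(123,129,"z126"),(216,224,"z220"),(46,54,"bed")):
        k=m&(C[:,2]>lo)&(C[:,2]<hi); h=np.histogram(C[k,0],np.arange(-160,200,5))
        print(n,lab,[(int(e),int(c)) for c,e in zip(*h) if c>4],"y",np.percentile(C[k,1],[1,99]).round(0) if k.any() else "")
    k=(hsv[:,2]<45)&(C[:,0]<-147)&(C[:,0]>-200)&(np.hypot(C[:,1],C[:,2]-100)<75)
    print(n,"handle in clamp",C[k].mean(0),C[k].min(0),C[k].max(0),k.sum(), "cam", (d["T"][:2,3]-O)@u,(d["T"][:2,3]-O)@v)
np.savez("clamp.npz",O=O,th=th)
```

```text
face y=a x+b [ -0.05256535 -25.33596668] 1765 1.2715107238395098 extent x 505.8990678447214 643.9570127929725
slot x=a y+b [5.65305263e-02 5.78329094e+02]
yaw of clamp y axis deg -3.009003510731256 slot gives -3.235516923269587
th -3.1222602170004214 u [-0.05446675 -0.99851558] v [ 0.99851558 -0.05446675] O [ 568.32483063 -181.38387182]
scene mid z60-105 [(-160, 22), (-155, 26), (-150, 52), (-145, 20), (-140, 7), (-135, 84), (-130, 161), (-125, 14), (-100, 25), (-95, 29), (-90, 24), (-85, 25), (-80, 5), (-75, 36), (-70, 20), (125, 335), (130, 107), (135, 26), (140, 13), (145, 6), (150, 7), (155, 16), (160, 18), (165, 13), (170, 7)] y [-55.  55.]
scene z110 [(-150, 14), (-145, 12), (-140, 10), (-135, 22), (-130, 29), (-90, 5), (-85, 5), (-75, 10), (125, 49), (130, 74), (135, 60), (140, 49)] y [-51.  54.]
scene z126 [(-135, 35), (-130, 74), (-95, 12), (-90, 21), (-85, 22), (-80, 5)] y [-55.  56.]
scene z220 [(-155, 49), (-150, 120), (-145, 106), (-140, 114), (-135, 105), (-130, 106), (-125, 106), (-120, 101)] y [-58.  59.]
scene bed [(-135, 25), (-130, 16), (-100, 5), (-95, 9), (-90, 8
[... 790 characters left out ...]
5, 115), (-130, 278), (-125, 129), (125, 40), (130, 27)] y [-58.  59.]
side z110 [(-155, 9), (-150, 19), (-145, 8), (-140, 12), (-135, 27), (-130, 48), (-125, 25), (125, 15), (130, 29), (135, 25), (140, 9)] y [-57.  57.]
side z126 [(-135, 34), (-130, 91), (-125, 26)] y [-58.  58.]
side z220 [(-155, 92), (-150, 86), (-145, 46), (-140, 50), (-135, 55), (-130, 48), (-125, 55), (-120, 31)] y [-59.  58.]
side bed [(-140, 12), (-135, 40), (-130, 37), (-125, 12), (80, 6), (95, 6), (120, 5)] y [-57.  58.]
side handle in clamp [-181.7812726   -41.03207056   76.96640602] [-199.36201243  -50.57395961   61.1238509 ] [-148.44048387   -8.0809027   101.7214289 ] 172 cam -962.244037358677 -189.4088618371843
```

```bash
cat >> h.py <<'E'
def Rt(yaw,lean=0): return R.from_euler('z',yaw,degrees=True)*R.from_euler('x',-90,degrees=True)*R.from_rotvec([np.radians(lean),0,0])
c=np.load("clamp.npz") if __import__("os").path.exists("clamp.npz") else None
def clampw(x,y,z):
    th=float(c["th"]); u=np.array([np.sin(th),-np.cos(th)]); v=np.array([np.cos(th),np.sin(th)])
    return np.r_[c["O"]+x*u+y*v,z]
def toclamp(p):
    th=float(c["th"]); u=np.array([np.sin(th),-np.cos(th)]); v=np.array([np.cos(th),np.sin(th)])
    w=p[:2]-c["O"]; return np.array([w@u,w@v,p[2]])
def rel(g,Rg,show=True):
    "grasp point g world, rotation Rg -> rotvec, shift in present tool axes"
    s=env.state(); R0=R.from_euler('xyz',s["ee_rot"],degrees=True); p=np.array(g)-Rg.apply([0,172,0])
    w=(R0.inv()*Rg).as_rotvec(); d=R0.inv().apply(p-s["ee_pos"])
    if show: print("t",round(s["time_s"],2),"turn",w.round(4),"shift",d.round(1),"q",s["qpos"].round(0),"F",s["force"].round(1),"w",round(s["gripper_width"],1),"grasp",(s["ee_pos"]+R0.apply([0,172,0])).round(1))
    return w,d
E
python3 -c "
from h import *
rel([595,273,253],Rt(84.2))"
```

```text
t 0.15 turn [-1.9000e-03 -2.7396e+00 -4.0000e-04] shift [-659.4  -20.   649.2] q [-74.  18.  90.  -0.  72.  -1.] F [ 0.4  0.8 -0.5] w 91.1 grasp [ 170.3 -548.8  232.1]
```

carry_out([
  [[0, -2.74, 0], [-659, -20, 649], 0],
  [[0, -2.74, 0], [-659, -20, 649], 0],
  [[0, -2.74, 0], [-659, -20, 649], 0],
  [[0, -2.74, 0], [-659, -20, 649], 0],
  [[0, -2.74, 0], [-659, -20, 649], 0],
  [[0, -2.74, 0], [-659, -20, 649], 0],
  [[0, -2.74, 0], [-659, -20, 649], 0],
  [[0, -2.74, 0], [-659, -20, 649], 0],
  [[0, -2.74, 0], [-659, -20, 649], 0],
  [[0, -2.74, 0], [-659, -20, 649], 0],
], force=40)

```text
time_s: 0.98
ee_pos: [361.8, -177.1, 413.8]
ee_rot: [-90.0, -0.0, -0.8]
force: [1.5, -0.5, -0.2]
gripper_width: 91.1
```

```bash
python3 -c "
from h import *
rel([595,273,253],Rt(84.2))"
```

```text
t 0.98 turn [ 5.0000e-04 -1.4839e+00  1.0000e-04] shift [226.8 -11.2 453.4] q [-28.   2. 109.  -0.  69. -27.] F [ 1.5 -0.5 -0.2] w 91.1 grasp [ 361.8 -177.2  241.8]
```

carry_out([
  [[0, -1.484, 0], [227, -11, 453], 0],
  [[0, -1.484, 0], [227, -11, 453], 0],
  [[0, -1.484, 0], [227, -11, 453], 0],
  [[0, -1.484, 0], [227, -11, 453], 0],
  [[0, -1.484, 0], [227, -11, 453], 0],
  [[0, -1.484, 0], [227, -11, 453], 0],
  [[0, -1.484, 0], [227, -11, 453], 0],
  [[0, -1.484, 0], [227, -11, 453], 0],
  [[0, -1.484, 0], [227, -11, 453], 0],
  [[0, -1.484, 0], [227, -11, 453], 0],
])

```text
time_s: 1.82
ee_pos: [556.1, 191.7, 422.5]
ee_rot: [-90.0, 0.0, 70.9]
force: [1.2, -1.5, 0.5]
gripper_width: 91.1
```

```bash
python3 -c "
from h import *
rel([595,273,170],Rt(84.2))"
```

```text
t 1.82 turn [-0.0003 -0.2329 -0.0005] shift [ 89.6  80.4 -10.1] q [ 18.  19.  86.  -0.  75. -53.] F [ 1.2 -1.5  0.5] w 91.1 grasp [556.  191.6 250.5]
```

carry_out([
  [[0, -0.233, 0], [90, 80, -10], 0],
  [[0, -0.233, 0], [90, 80, -10], 0],
  [[0, -0.233, 0], [90, 80, -10], 0],
  [[0, -0.233, 0], [90, 80, -10], 0],
  [[0, -0.233, 0], [90, 80, -10], 0],
  [[0, -0.233, 0], [90, 80, -10], 0],
])

```text
time_s: 2.32
ee_pos: [595.1, 270.7, 343.0]
ee_rot: [-90.0, 0.0, 83.8]
force: [-0.1, 0.6, 0.2]
gripper_width: 91.0
```

Run:
```python
from h import *
f,z,K,T=grab("wrist"); P=cloud(z,K,T); hsv=cv2.cvtColor(f,cv2.COLOR_BGR2HSV)
m=(abs(P[...,2]-80)<5)&(hsv[...,0]>20)&(hsv[...,0]<35)&(hsv[...,1]>80)&(np.hypot(P[...,0]-595,P[...,1]-273)<90)
print(cv2.minAreaRect(P[m][:,:2].astype(np.float32)),m.sum(),np.nanmedian(P[...,2][m]))
v,u=np.nonzero(m);print(u.min(),u.max(),v.min(),v.max())
rel([595,273,51],Rt(84.2))
cv2.imwrite("pics/w1.png",f)
```

```text
((586.5086059570312, 274.257568359375), (54.56294250488281, 103.55143737792969), 83.86249542236328) 1804 79.17373745345868
247 316 140 263
t 2.37 turn [ 0.0014 -0.0072  0.0003] shift [  2.7 121.    0.6] q [ 23.  28.  84.  -0.  68. -60.] F [-0.2 -0.9 -1. ] w 91.3 grasp [595.4 270.3 172. ]
```

carry_out([
  [[0.001, -0.007, 0], [3, 60, 0.5], 0],
  [[0.001, -0.007, 0], [3, 90, 0.5], 0],
  [[0.001, -0.007, 0], [3, 121, 0.5], 0],
  [[0.001, -0.007, 0], [3, 121, 0.5], 0],
  [[0.001, -0.007, 0], [3, 121, 0.5], 0.5],
  [[0.001, -0.007, 0], [3, 121, 0.5], 0.8],
  [[0.001, -0.007, 0], [3, 121, 0.5], 0.8],
  [[0.001, -0.007, 0], [3, 121, 0.5], 0.8],
  [[0.001, -0.007, 0], [3, 121, 0.5], 0.8],
  [[0.001, -0.007, 0], [3, 121, 0.5], 0.8],
], force=40)

```text
time_s: 3.2
ee_pos: [595.3, 274.0, 223.5]
ee_rot: [-90.1, -0.1, 84.2]
force: [-0.1, -0.2, 10.4]
gripper_width: 55.9
```

```bash
python3 -c "
from h import *
rel([595,273,260],Rt(84.2))
g=clampw(58,0,260);print(g);rel(g,Rt(-3.1))"
```

```text
t 3.2 turn [0.0016 0.0005 0.0009] shift [-9.000e-01 -2.085e+02 -1.000e-01] q [ 24.  34.  92.  -0.  54. -61.] F [-0.1 -0.2 10.4] w 55.9 grasp [595.6 274.2  51.5]
[ 565.16575887 -239.29777572  260.        ]
t 3.2 turn [6.0000e-04 1.5242e+00 1.9000e-03] shift [-513.6 -208.9  -21.9] q [ 24.  34.  92.  -0.  54. -61.] F [-0.1 -0.2 10.4] w 55.9 grasp [595.6 274.2  51.5]
```

carry_out([
  [[0, 0, 0], [0, -20, 0], 0.8],
  [[0, 0, 0], [0, -60, 0], 0.8],
  [[0, 0, 0], [0, -100, 0], 0.8],
  [[0, 0, 0], [0, -140, 0], 0.8],
  [[0, 0, 0], [0, -180, 0], 0.8],
  [[0, 0.1, 0], [-20, -215, 0], 0.8],
  [[0, 0.2, 0], [-55, -235, 0], 0.8],
  [[0, 0.3, 0], [-95, -235, 0], 0.8],
  [[0, 0.4, 0], [-135, -235, -2], 0.8],
  [[0, 0.5, 0], [-170, -235, -5], 0.8],
])

```text
time_s: 4.03
ee_pos: [582.0, 102.5, 457.0]
ee_rot: [-90.0, 0.1, 55.3]
force: [0.6, -0.4, -3.7]
gripper_width: 56.0
```

```bash
python3 -c "
from h import *
g=clampw(58,0,285);rel(g,Rt(-3.1))"
```

```text
t 4.03 turn [ 0.      1.0197 -0.0016] shift [-290.7    0.3 -180.6] q [  9.  18.  82.  -0.  80. -46.] F [ 0.6 -0.4 -3.7] w 56.0 grasp [581.7 102.4 285. ]
```

carry_out([
  [[0, 0.12, 0], [-34, 0, -21], 0.8],
  [[0, 0.24, 0], [-68, 0, -42], 0.8],
  [[0, 0.36, 0], [-102, 0, -63], 0.8],
  [[0, 0.48, 0], [-136, 0, -85], 0.8],
  [[0, 0.6, 0], [-171, 0, -106], 0.8],
  [[0, 0.72, 0], [-205, 0, -127], 0.8],
  [[0, 0.83, 0], [-239, 0, -148], 0.8],
  [[0, 0.94, 0], [-272, 0, -169], 0.8],
  [[0, 1.02, 0], [-291, 0, -181], 0.8],
  [[0, 1.02, 0], [-291, 0, -181], 0.8],
])

```text
time_s: 4.87
ee_pos: [567.2, -242.5, 455.7]
ee_rot: [-90.1, 0.1, -3.3]
force: [0.2, 0.2, -2.8]
gripper_width: 55.5
```

Run:
```python
from h import *
f,z,K,T=grab("scene"); P=cloud(z,K,T); hsv=cv2.cvtColor(f,cv2.COLOR_BGR2HSV)
m=(hsv[...,0]>20)&(hsv[...,0]<35)&(hsv[...,1]>80)&(P[...,2]>200)&(P[...,0]>450)&(P[...,1]<-50)
q=P[m]; C=np.array([toclamp(p) for p in q]); print(m.sum(),np.percentile(C,[1,5,50,95,99],axis=0).round(1))
g=clampw(58,0,140);rel(g,Rt(-3.1))
cv2.imwrite("pics/s2.png",f)
```

```text
779 [[  1.8 -28.4 263.6]
 [  2.7 -22.8 275.8]
 [ 29.9   8.  313.3]
 [ 66.8  38.9 365.5]
 [104.7  55.4 379.3]]
t 4.92 turn [-0.0006  0.0006 -0.0028] shift [ -1.8 143.7   0.8] q [-24.  21.  79.  -0.  81. -21.] F [-0.6  1.3 -2.9] w 55.8 grasp [ 566.9 -240.2  283.7]
```

carry_out([
  [[0, 0, -0.003], [-1, 36, 2], 0.8],
  [[0, 0, -0.003], [-2, 72, 4], 0.8],
  [[0, 0, -0.003], [-2, 108, 4], 0.8],
  [[0, 0, -0.003], [-2, 144, 4], 0.8],
  [[0, 0, -0.003], [-2, 160, 4], 0.8],
  [[0, 0, -0.003], [-2, 172, 4], 0.8],
  [[0, 0, -0.003], [-2, 180, 4], 0.8],
  [[0, 0, -0.003], [-2, 185, 4], 0.8],
  [[0, 0, -0.003], [-2, 185, 4], 0.8],
  [[0, 0, -0.003], [-2, 185, 4], 0.8],
])

```text
time_s: 5.75
ee_pos: [566.2, -233.6, 272.5]
ee_rot: [-90.0, -0.2, -2.8]
force: [0.2, -0.6, -3.6]
gripper_width: 56.5
```

Run:
```python
from h import *
g=clampw(55,0,81.5);rel(g,Rt(-3.1))
f,z,K,T=grab("scene"); cv2.imwrite("pics/s3.png",cv2.resize(f[140:300,60:320],None,fx=3,fy=3,interpolation=cv2.INTER_CUBIC)[:,:780])
```

```text
t 5.75 turn [0.0003 0.0048 0.0031] shift [-0.8 19.  -2.8] q [-24.  28.  95.   0.  57. -21.] F [ 0.2 -0.6 -3.6] w 56.5 grasp [ 566.7 -233.6  100.5]
```

View pics/s3.png

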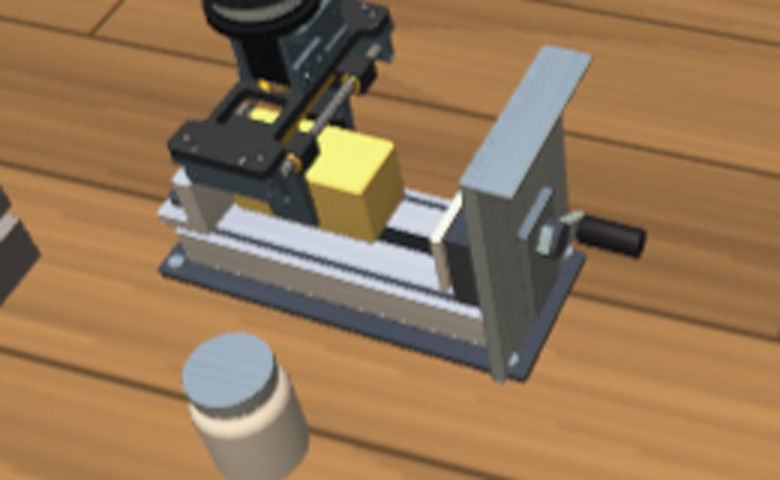

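The crop shows the loaf (350,180) in the gripper above the bed, clear of the stop (200,200) and the pad (450,240). I'll lower the last 19 mm.

carry_out([
  [[0, 0.005, 0.003], [-1, 6, -3], 0.8],
  [[0, 0.005, 0.003], [-1, 12, -3], 0.8],
  [[0, 0.005, 0.003], [-1, 16, -3], 0.8],
  [[0, 0.005, 0.003], [-1, 18, -3], 0.8],
  [[0, 0.005, 0.003], [-1, 18, -3], 0.8],
])

```text
time_s: 6.22
ee_pos: [564.7, -236.9, 253.7]
ee_rot: [-90.0, 0.1, -3.2]
force: [-1.0, 0.8, -2.4]
gripper_width: 55.7
```

Run:
```python
from h import *
g=clampw(55,0,81.5);rel(g,Rt(-3.1))
```

```text
t 6.22 turn [-0.0001 -0.0011 -0.0013] shift [0.6 0.2 0.6] q [-24.  29.  96.  -0.  55. -21.] F [-1.   0.8 -2.4] w 55.7 grasp [ 564.4 -236.9   81.7]
```

carry_out([
  [[0, 0, 0], [0, 1.5, 0], 0.8],
  [[0, 0, 0], [0, 1.5, 0], 0.8],
  [[0, 0, 0], [0, 1, 0], 0],
  [[0, 0, 0], [0, 0, 0], 0],
  [[0, 0, 0], [0, 0, 0], 0],
  [[0, 0, 0], [0, 0, 0], 0],
  [[0, 0, 0], [0, -40, 0], 0],
  [[0, 0, 0], [0, -80, 0], 0],
  [[0, 0, 0], [0, -120, 0], 0],
  [[0, 0, 0], [0, -160, 0], 0],
])

```text
time_s: 7.05
ee_pos: [564.8, -236.7, 415.4]
ee_rot: [-90.0, 0.1, -3.1]
force: [1.4, -0.1, 0.2]
gripper_width: 91.1
```

Run:
```python
from h import *
f,z,K,T=grab("scene"); P=cloud(z,K,T); hsv=cv2.cvtColor(f,cv2.COLOR_BGR2HSV)
m=(hsv[...,0]>20)&(hsv[...,0]<35)&(hsv[...,1]>80)&(abs(P[...,2]-110)<4)&(P[...,0]>450)&(P[...,1]<-50)
q=np.array([toclamp(p) for p in P[m]]); r=cv2.minAreaRect(q[:,:2].astype(np.float32)); print(r,m.sum(),np.median(q[:,2]))
cv2.imwrite("pics/s4.png",cv2.resize(f[140:300,60:320],None,fx=3,fy=3,interpolation=cv2.INTER_CUBIC)[:,:780])
S=cloud(z,K,T).reshape(-1,3); C=np.array([toclamp(p) for p in S if 400<p[0]<700 and -360<p[1]<-250 and 85<p[2]<105]); C=C[(abs(C[:,1])<45)&(C[:,0]>110)&(C[:,0]<145)]; print("stop x",np.percentile(C[:,0],[5,25,50,75,95]),len(C))
h,e=np.histogram(C[:,0],np.arange(110,146,1)); print(h)
for sh in(clampw(-180,-41,200),): rel(sh,Rt(-3.1))
```

```text
((55.082157135009766, -0.3850746154785156), (121.33563232421875, 56.5588493347168), 0.26925989985466003) 938 111.12101822979997
stop x [123.74023085 128.69119335 129.27354205 129.9634302  130.77410586] 155
[ 1  2  2  2  1  0  0  0  0  0  0  0  0  0  0  0  0  4 48 59 31  5  0  0
  0  0  0  0  0  0  0  0  0  0  0]
t 7.1 turn [ 0.0057 -0.0009  0.0143] shift [-42.4  50.9 236.2] q [-24.  21.  83.  -0.  75. -21.] F [ 3.8 -1.2  5.6] w 91.1 grasp [ 568.2 -238.3  252.9]
```

View pics/s4.png

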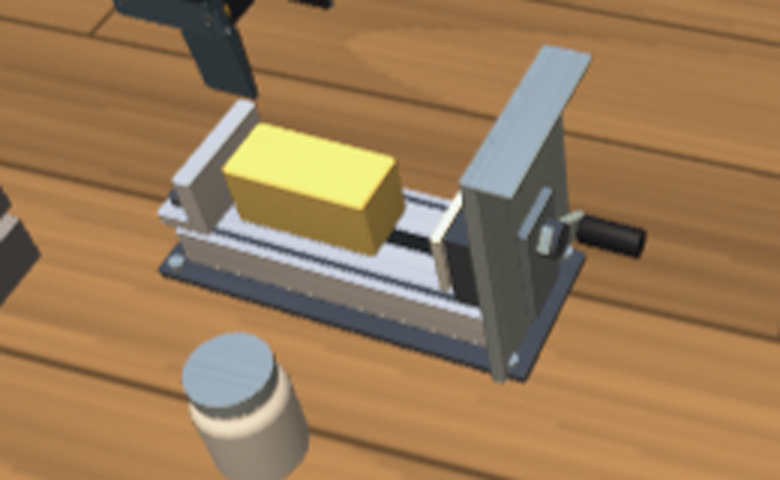

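```bash
python3 -c "
from h import *
rel(clampw(-260,-42,290),Rt(-3.1,-40))"
```

```text
t 7.1 turn [-0.6925 -0.0059  0.0134] shift [-4.280e+01  1.000e-01  4.264e+02] q [-24.  21.  83.  -0.  75. -21.] F [ 3.8 -1.2  5.6] w 91.1 grasp [ 568.2 -238.3  252.9]
```

carry_out([
  [[0, 0, 0], [0, -12, 36], 0.45],
  [[-0.07, 0, 0], [-4, -12, 76], 0.45],
  [[-0.14, 0, 0], [-8, -12, 117], 0.45],
  [[-0.21, 0, 0], [-12, -12, 157], 0.45],
  [[-0.28, 0, 0], [-16, -12, 198], 0.45],
  [[-0.35, 0, 0], [-20, -12, 238], 0.45],
  [[-0.42, 0, 0], [-25, -12, 278], 0.45],
  [[-0.5, 0, 0], [-30, -8, 318], 0.45],
  [[-0.59, 0, 0], [-36, -4, 358], 0.45],
  [[-0.69, 0, 0.01], [-43, 0, 398], 0.45],
])

```text
time_s: 7.93
ee_pos: [543.3, 164.9, 414.0]
ee_rot: [-129.7, 0.5, -3.3]
force: [0.9, -0.0, -0.5]
gripper_width: 50.3
```

```bash
python3 -c "
from h import *
s=env.state();print(s['ee_pos'],s['ee_rot'])
rel(clampw(-255,-42,164),Rt(-3.1,-40))"
```

```text
[543.30850413 164.88725738 414.01675779] [-129.74365967    0.45742981   -3.29972222]
t 7.93 turn [-0.0045  0.0024 -0.0084] shift [ 2.7 77.4 91.9] q [ 24.  22.  88. -34.  91.  33.] F [ 0.9 -0.  -0.5] w 50.3 grasp [535.9  55.2 281.8]
```

carry_out([
  [[-0.004, 0.002, -0.008], [1, 26, 31], 0.45],
  [[-0.004, 0.002, -0.008], [2, 52, 62], 0.45],
  [[-0.004, 0.002, -0.008], [3, 77, 92], 0.45],
  [[-0.004, 0.002, -0.008], [3, 77, 92], 0.45],
  [[-0.004, 0.002, -0.008], [3, 77, 92], 0.45],
  [[-0.004, 0.002, -0.008], [3, 77, 92], 0.45],
])

```text
time_s: 8.43
ee_pos: [547.6, 184.5, 297.6]
ee_rot: [-129.8, 0.0, -3.1]
force: [1.0, 0.4, 0.6]
gripper_width: 50.0
```

Run:
```python
from h import *
f,z,K,T=grab("wrist"); cv2.imwrite("pics/w5.png",f)
P=cloud(z,K,T); hsv=cv2.cvtColor(f,cv2.COLOR_BGR2HSV)
sh=P.shape; C=np.array([toclamp(p) for p in P.reshape(-1,3)]).reshape(sh)
m=(hsv[...,2]<45)&(C[...,0]<-147)&(C[...,0]>-200)&(np.hypot(C[...,1],C[...,2]-100)<70)
q=C[m]; v,u=np.nonzero(m); print(m.sum(),u.mean(),v.mean(),np.percentile(q,[2,50,98],axis=0).round(1))
# circle fit (r=12) in y-z
from scipy.optimize import least_squares
qq=q[(q[:,0]<-155)&(q[:,0]>-190)]
r=least_squares(lambda c:np.hypot(qq[:,1]-c[0],qq[:,2]-c[1])-12,[-43,70],loss='soft_l1'); print(r.x,np.hypot(r.x[0],r.x[1]-100),np.arctan2(-r.x[0],r.x[1]-100))
rel(clampw(-182,-43,75),Rt(-3.1,-40))
```

```text
703 280.8150782361309 200.77098150782362 [[-198.2  -49.7   61.7]
 [-196.1  -39.4   75.4]
 [-153.   -29.1   80.6]]
[-39.29548271  68.37755869] 50.43920851680897 2.2484176643755522
t 8.48 turn [-0.0052 -0.0017  0.0001] shift [ -2.6 116.2   3.5] q [ 26.  29.  95. -35.  80.  42.] F [-1.   0.3  0.6] w 50.1 grasp [541.8  74.7 166. ]
```

View pics/w5.png

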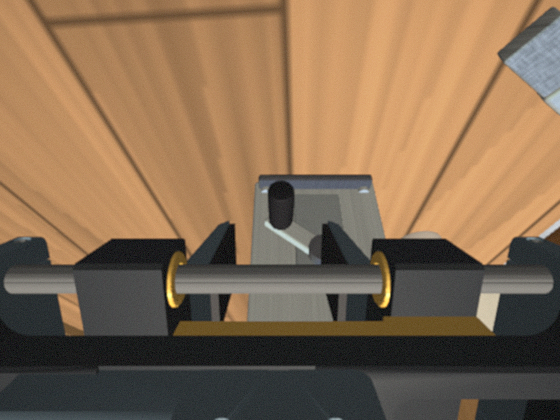

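The wrist view shows the black handle at (281,203), centred between the fingers at about x = 226 and 335. The fit puts its centre at y = -39, z = 68 in the clamp frame. That is a 50.4 mm radius, matching the given 50 mm, and the crank is at about 2.25 rad.

```bash
python3 -c "
from h import *
rel(clampw(-182,-39,69),Rt(-3.1,-40))"
```

```text
t 8.48 turn [-0.0052 -0.0017  0.0001] shift [  1.4 120.8   7.3] q [ 26.  29.  95. -35.  80.  42.] F [-1.   0.3  0.6] w 50.1 grasp [541.8  74.7 166. ]
```

carry_out([
  [[-0.005, -0.002, 0], [1, 35, 7], 0.45],
  [[-0.005, -0.002, 0], [1, 70, 7], 0.45],
  [[-0.005, -0.002, 0], [1, 100, 7], 0.45],
  [[-0.005, -0.002, 0], [1, 115, 7], 0.45],
  [[-0.005, -0.002, 0], [1, 121, 7], 0.45],
  [[-0.005, -0.002, 0], [1, 121, 7], 0.45],
])

```text
time_s: 8.98
ee_pos: [544.3, 111.7, 199.6]
ee_rot: [-130.0, 0.1, -3.2]
force: [0.8, -0.2, -0.1]
gripper_width: 50.3
```

```bash
python3 -c "
from h import *
rel(clampw(-182,-39,69),Rt(-3.1,-40))"
```

```text
t 8.98 turn [ 0.0005  0.0006 -0.0022] shift [ 0.9 -1.7  0.2] q [ 19.  33. 104. -40.  66.  47.] F [ 0.8 -0.2 -0.1] w 50.3 grasp [537.9   1.2  67.9]
```

Now I'll close on the sleeve.

carry_out([
  [[0, 0, 0], [0.5, -1.5, 0], 0.7],
  [[0, 0, 0], [0.5, -1.5, 0], 0.9],
  [[0, 0, 0], [0.5, -1.5, 0], 0.9],
  [[0, 0, 0], [0.5, -1.5, 0], 0.9],
  [[0, 0, 0], [0.5, -1.5, 0], 0.9],
  [[0, 0, 0], [0.5, -1.5, 0], 0.9],
], force=50)

```text
time_s: 9.48
ee_pos: [545.3, 114.3, 200.4]
ee_rot: [-130.0, 0.0, -2.9]
force: [3.8, 1.0, 2.0]
gripper_width: 23.5
```

```bash
cat >> h.py <<'E'
def crank(dth=0.4,n=10,r=50,zc=100,yc=0,theta=None,x=-182):
    s=env.state(); R0=R.from_euler('xyz',s["ee_rot"],degrees=True); g=s["ee_pos"]+R0.apply([0,172,0]); C=toclamp(g)
    a=np.arctan2(-(C[1]-yc),C[2]-zc); print("t",s["time_s"],"w",round(s["gripper_width"],1),"clamp grasp",C.round(2),"rad",np.hypot(C[1]-yc,C[2]-zc).round(2),"theta mod",round(a,3),"F",s["force"].round(1),"Fmag",np.linalg.norm(s["force"]).round(1),"Ft",round(float(s["force"]@(clampw(0,-np.cos(a),-np.sin(a))-clampw(0,0,0))),1),"q",s["qpos"].round(0))
    for i in range(1,n+1):
        b=a+dth*i; w,d=rel(clampw(x,yc-r*np.sin(b),zc+r*np.cos(b)),Rt(-3.1,-40),False); print(round(b,2),d.round(1).tolist(),w.round(3).tolist() if i==1 else "")
E
python3 -c "
from h import *
crank(0.3)"
```

```text
t 9.4833 w 23.5 clamp grasp [-183.44  -38.74   68.64] rad 49.84 theta mod 2.251 F [3.8 1.  2. ] Fmag 4.4 Ft 0.8 q [ 20.  33. 104. -40.  67.  47.]
2.55 [11.2, 8.7, 5.4] [0.0, 0.003, 0.002]
2.85 [24.7, 13.6, 9.4] 
3.15 [39.5, 15.3, 10.7] 
3.45 [54.3, 13.5, 9.2] 
3.75 [67.7, 8.4, 4.9] 
4.05 [78.5, 0.6, -1.8] 
4.35 [85.8, -9.4, -10.2] 
4.65 [88.9, -20.6, -19.6] 
4.95 [87.6, -32.0, -29.2] 
5.25 [81.9, -42.6, -38.0]
```

carry_out([
  [[0, 0.003, 0.002], [11, 8.5, 5.5], 0.9],
  [[0, 0.003, 0.002], [24.5, 13.5, 9.5], 0.9],
  [[0, 0.003, 0.002], [39.5, 15.5, 10.5], 0.9],
  [[0, 0.003, 0.002], [54.5, 13.5, 9], 0.9],
  [[0, 0.003, 0.002], [67.5, 8.5, 5], 0.9],
  [[0, 0.003, 0.002], [78.5, 0.5, -2], 0.9],
  [[0, 0.003, 0.002], [86, -9.5, -10], 0.9],
  [[0, 0.003, 0.002], [89, -20.5, -19.5], 0.9],
  [[0, 0.003, 0.002], [87.5, -32, -29], 0.9],
  [[0, 0.003, 0.002], [82, -42.5, -38], 0.9],
])

```text
time_s: 10.32
ee_pos: [629.1, 109.0, 254.6]
ee_rot: [-129.6, -0.1, -2.9]
force: [9.2, 2.8, -9.6]
gripper_width: 23.1
```

```bash
python3 -c "
from h import *
crank(0.35)"
```

```text
t 10.3167 w 23.1 clamp grasp [-183.54   45.5   122.15] rad 50.61 theta mod -1.118 F [ 9.2  2.8 -9.6] Fmag 13.6 Ft -12.5 q [ 17.  35.  90. -39.  74.  37.]
-0.77 [-10.2, -9.7, -8.9] [-0.006, 0.001, 0.003]
-0.42 [-24.6, -17.2, -15.1] 
-0.07 [-41.5, -20.5, -17.8] 
0.28 [-58.8, -19.1, -16.6] 
0.63 [-74.4, -13.3, -11.7] 
0.98 [-86.5, -3.6, -3.6] 
1.33 [-93.5, 8.6, 6.6] 
1.68 [-94.7, 22.0, 17.6] 
2.03 [-89.8, 34.9, 28.3] 
2.38 [-79.5, 45.7, 37.2]
```

carry_out([
  [[-0.006, 0.001, 0.003], [-10, -9.5, -9], 0.9],
  [[-0.006, 0.001, 0.003], [-24.5, -17, -15], 0.9],
  [[-0.006, 0.001, 0.003], [-41.5, -20.5, -18], 0.9],
  [[-0.006, 0.001, 0.003], [-59, -19, -16.5], 0.9],
  [[-0.006, 0.001, 0.003], [-74.5, -13.5, -11.5], 0.9],
  [[-0.006, 0.001, 0.003], [-86.5, -3.5, -3.5], 0.9],
  [[-0.006, 0.001, 0.003], [-93.5, 8.5, 6.5], 0.9],
  [[-0.006, 0.001, 0.003], [-94.5, 22, 17.5], 0.9],
  [[-0.006, 0.001, 0.003], [-90, 35, 28.5], 0.9],
  [[-0.006, 0.001, 0.003], [-79.5, 45.5, 37], 0.9],
])

```text
time_s: 11.15
ee_pos: [547.2, 114.0, 198.7]
ee_rot: [-130.1, 0.1, -3.3]
force: [-0.6, 17.5, 13.0]
gripper_width: 23.1
```

```bash
python3 -c "
from h import *
crank(0.35)"
```

```text
t 11.15 w 23.1 clamp grasp [-183.05  -37.64   67.1 ] rad 50.0 theta mod 2.289 F [-0.6 17.5 13. ] Fmag 21.8 Ft -10.8 q [ 19.  34. 104. -40.  67.  47.]
2.64 [13.0, 9.0, 6.0] [0.001, -0.002, -0.003]
2.99 [29.5, 13.2, 9.6] 
3.34 [46.9, 12.9, 9.4] 
3.69 [63.1, 8.0, 5.4] 
4.04 [76.2, -0.9, -2.0] 
4.39 [84.5, -12.6, -11.8] 
4.74 [87.0, -25.8, -22.9] 
5.09 [83.5, -38.8, -33.9] 
5.44 [74.4, -50.1, -43.5] 
5.79 [60.7, -58.4, -50.5]
```

carry_out([
  [[0, -0.002, -0.003], [13, 8, 7], 0.9],
  [[0, -0.002, -0.003], [29.5, 12, 11], 0.9],
  [[0, -0.002, -0.003], [47, 12, 10.5], 0.9],
  [[0, -0.002, -0.003], [63, 7, 6.5], 0.9],
  [[0, -0.002, -0.003], [76, -2, -1], 0.9],
  [[0, -0.002, -0.003], [84.5, -13.5, -10.5], 0.9],
  [[0, -0.002, -0.003], [87, -26.5, -22], 0.9],
  [[0, -0.002, -0.003], [83.5, -39.5, -33], 0.9],
  [[0, -0.002, -0.003], [74.5, -51, -42.5], 0.9],
  [[0, -0.002, -0.003], [60.5, -59, -49.5], 0.9],
])

```text
time_s: 11.98
ee_pos: [610.3, 110.3, 274.2]
ee_rot: [-129.9, -0.2, -2.9]
force: [8.7, 6.1, -10.2]
gripper_width: 23.0
```

```bash
python3 -c "
from h import *
crank(0.35,x=-183)"
```

```text
t 11.9833 w 23.0 clamp grasp [-183.33   26.92  142.14] rad 50.01 theta mod -0.568 F [  8.7   6.1 -10.2] Fmag 14.8 Ft -12.6 q [ 17.  32.  92. -38.  75.  37.]
-0.22 [-15.2, -5.0, -4.1] [-0.002, 0.0, 0.005]
0.13 [-32.6, -5.7, -4.6] 
0.48 [-49.2, -1.7, -1.2] 
0.83 [-63.0, 6.4, 5.6] 
1.18 [-72.4, 17.6, 15.0] 
1.53 [-76.2, 30.7, 25.9] 
1.88 [-73.9, 43.9, 37.0] 
2.23 [-65.8, 55.8, 46.9] 
2.58 [-52.9, 64.8, 54.3] 
2.93 [-36.8, 69.9, 58.5]
```

carry_out([
  [[-0.002, 0, 0.005], [-15, -5, -4], 0.9],
  [[-0.002, 0, 0.005], [-32.5, -5.5, -4.5], 0.9],
  [[-0.002, 0, 0.005], [-49, -1.5, -1], 0.9],
  [[-0.002, 0, 0.005], [-63, 6.5, 5.5], 0.9],
  [[-0.002, 0, 0.005], [-72.5, 17.5, 15], 0.9],
  [[-0.002, 0, 0.005], [-76, 30.5, 26], 0.9],
  [[-0.002, 0, 0.005], [-74, 44, 37], 0.9],
  [[-0.002, 0, 0.005], [-66, 56, 47], 0.9],
  [[-0.002, 0, 0.005], [-53, 65, 54.5], 0.9],
  [[-0.002, 0, 0.005], [-37, 70, 58.5], 0.9],
])

```text
time_s: 12.82
ee_pos: [569.7, 112.8, 183.3]
ee_rot: [-130.1, 0.5, -3.5]
force: [-7.5, 21.1, 11.9]
gripper_width: 23.1
```

Run:
```python
from h import *
crank(0.15,x=-183)
f,z,K,T=grab("scene"); P=cloud(z,K,T); hsv=cv2.cvtColor(f,cv2.COLOR_BGR2HSV)
m=(hsv[...,0]>20)&(hsv[...,0]<35)&(hsv[...,1]>80)&(abs(P[...,2]-110)<4)&(P[...,0]>450)&(P[...,1]<-50)
q=np.array([toclamp(p) for p in P[m]]); r=cv2.minAreaRect(q[:,:2].astype(np.float32)); print(r,m.sum(),np.median(q[:,2]))
```

```text
t 12.8167 w 23.1 clamp grasp [-182.91  -16.42   51.85] rad 50.87 theta mod 2.813 F [-7.5 21.1 11.9] Fmag 25.3 Ft -12.0 q [ 19.  36. 101. -40.  67.  46.]
2.96 [5.7, 0.7, 0.3] [0.002, 0.0, -0.011]
3.11 [13.2, 1.2, 0.8] 
3.26 [20.6, 0.9, 0.6] 
3.41 [28.0, -0.3, -0.3] 
3.56 [35.0, -2.4, -2.0] 
3.71 [41.6, -5.2, -4.3] 
3.86 [47.5, -8.7, -7.2] 
4.01 [52.7, -12.8, -10.7] 
4.16 [57.0, -17.5, -14.6] 
4.31 [60.4, -22.6, -18.9] 
((59.12600326538086, 0.022531509399414062), (57.01882553100586, 117.01011657714844), 89.70299530029297) 912 111.14464388260649
```

carry_out([
  [[0.002, 0, -0.01], [5.5, 0.5, 0.5], 0.9],
  [[0.002, 0, -0.01], [13, 1, 1], 0.9],
  [[0.002, 0, -0.01], [20.5, 1, 0.5], 0.9],
  [[0.002, 0, -0.01], [28, -0.5, 0], 0.9],
  [[0.002, 0, -0.01], [35, -2.5, -2], 0.9],
  [[0.002, 0, -0.01], [41.5, -5, -4], 0.9],
  [[0.002, 0, -0.01], [47.5, -8.5, -7], 0.9],
  [[0.002, 0, -0.01], [52.5, -13, -10.5], 0.9],
  [[0.002, 0, -0.01], [57, -17.5, -14.5], 0.9],
  [[0.002, 0, -0.01], [60.5, -22.5, -19], 0.9],
])

```text
time_s: 13.7
ee_pos: [630.0, 109.0, 207.9]
ee_rot: [-129.7, 0.3, -3.1]
force: [0.6, 11.2, -13.8]
gripper_width: 23.2
```

Run:
```python
from h import *
crank(0.07,n=5,x=-183)
```

```text
t 13.7 w 23.2 clamp grasp [-183.36   45.18   75.59] rad 51.35 theta mod -2.066 F [  0.6  11.2 -13.8] Fmag 17.8 Ft -12.2 q [ 17.  38.  92. -39.  71.  40.]
-2.0 [-0.2, -2.7, -1.9] [-0.005, 0.004, -0.003]
-1.93 [1.1, -5.2, -3.9] 
-1.86 [2.2, -7.7, -6.1] 
-1.79 [3.0, -10.3, -8.2] 
-1.72 [3.6, -13.0, -10.4]
```

carry_out([
  [[0, 0, 0], [0, -2.5, -2], 0.9],
  [[0, 0, 0], [1, -5, -4], 0.9],
  [[0, 0, 0], [2, -7.5, -6], 0.9],
  [[0, 0, 0], [3, -10.5, -8], 0.9],
  [[0, 0, 0], [3.5, -13, -10.5], 0.9],
  [[0, 0, 0], [3.5, -13, -10.5], 0.9],
])

```text
time_s: 14.2
ee_pos: [634.8, 108.9, 226.3]
ee_rot: [-129.8, 0.0, -2.9]
force: [4.4, 9.1, -10.4]
gripper_width: 22.9
```

Run:
```python
from h import *
crank(0.07,n=5,x=-183)
```

```text
t 14.2 w 22.9 clamp grasp [-183.4    50.86   94.08] rad 51.2 theta mod -1.687 F [  4.4   9.1 -10.4] Fmag 14.5 Ft -9.9 q [ 17.  37.  91. -39.  72.  39.]
-1.62 [-0.6, -2.5, -2.0] [-0.004, 0.002, 0.002]
-1.55 [-0.6, -5.2, -4.2] 
-1.48 [-0.8, -7.9, -6.4] 
-1.41 [-1.2, -10.6, -8.7] 
-1.34 [-1.9, -13.2, -10.9]
```

carry_out([
  [[0, 0, 0], [-0.5, -2.5, -2], 0.9],
  [[0, 0, 0], [-0.5, -5, -4], 0.9],
  [[0, 0, 0], [-1, -8, -6.5], 0.9],
])

```text
time_s: 14.45
ee_pos: [634.3, 109.0, 236.3]
ee_rot: [-129.8, -0.1, -2.8]
force: [7.3, 6.9, -12.2]
gripper_width: 23.0
```

Run:
```python
from h import *
crank(0.07,n=4,x=-183)
```

```text
t 14.45 w 23.0 clamp grasp [-183.48   50.8   104.19] rad 50.98 theta mod -1.489 F [  7.3   6.9 -12.2] Fmag 15.8 Ft -12.7 q [ 17.  36.  90. -39.  73.  38.]
-1.42 [-0.7, -2.3, -2.0] [-0.003, 0.003, 0.004]
-1.35 [-1.4, -4.9, -4.2] 
-1.28 [-2.2, -7.6, -6.3] 
-1.21 [-3.4, -10.1, -8.4]
```

carry_out([
  [[0, 0, 0], [-0.5, -2.5, -2], 0.9],
  [[0, 0, 0], [-1.5, -5, -4], 0.9],
])

```text
time_s: 14.62
ee_pos: [633.0, 109.2, 243.2]
ee_rot: [-129.8, -0.1, -2.8]
force: [7.8, 6.6, -10.4]
gripper_width: 23.6
```

Run:
```python
from h import *
crank(0.07,n=4,x=-183)
f,z,K,T=grab("scene"); P=cloud(z,K,T); hsv=cv2.cvtColor(f,cv2.COLOR_BGR2HSV)
m=(hsv[...,0]>20)&(hsv[...,0]<35)&(hsv[...,1]>80)&(abs(P[...,2]-110)<4)&(P[...,0]>450)&(P[...,1]<-50)
q=np.array([toclamp(p) for p in P[m]]); r=cv2.minAreaRect(q[:,:2].astype(np.float32)); print(r,m.sum())
cv2.imwrite("pics/s6.png",cv2.resize(f[140:300,60:320],None,fx=3,fy=3,interpolation=cv2.INTER_CUBIC)[:,:780])
```

```text
t 14.6167 w 23.6 clamp grasp [-183.46   49.62  111.1 ] rad 50.84 theta mod -1.351 F [  7.8   6.6 -10.4] Fmag 14.6 Ft -11.8 q [ 17.  36.  90. -39.  74.  38.]
-1.28 [-0.9, -2.2, -1.9] [-0.003, 0.002, 0.005]
-1.21 [-2.0, -4.7, -4.0] 
-1.14 [-3.4, -7.2, -6.1] 
-1.07 [-4.9, -9.6, -8.1] 
((70.95989990234375, -0.7017860412597656), (57.586875915527344, 118.91138458251953), 89.96305847167969) 916
```

View pics/s6.png

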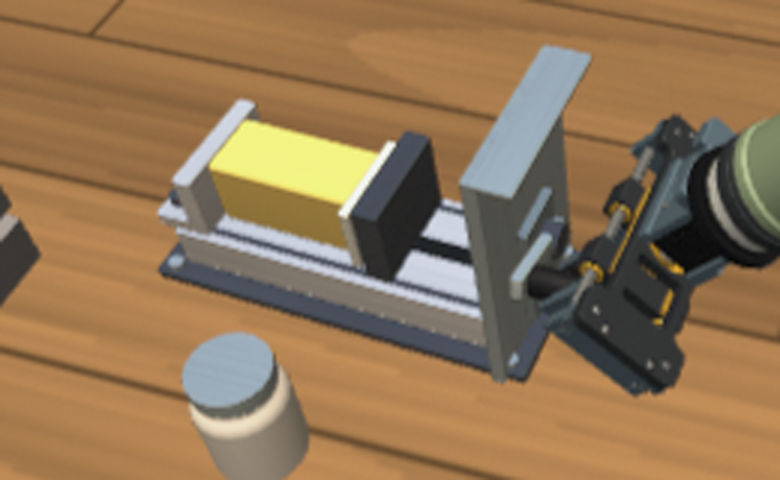

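The loaf (300,180) is lengthways, with the pad (355,210) against it and its far end almost at the stop (205,180). The handle force has not risen yet, so I'll continue in small steps.

carry_out([
  [[0, 0, 0], [-1, -2, -2], 0.9],
  [[0, 0, 0], [-2, -4.5, -4], 0.9],
])

```text
time_s: 14.83
ee_pos: [631.1, 109.2, 249.3]
ee_rot: [-129.8, -0.1, -2.8]
force: [7.4, 6.7, -10.7]
gripper_width: 23.4
```

Run:
```python
from h import *
crank(0.07,n=4,x=-183.3)
```

```text
t 14.8333 w 23.4 clamp grasp [-183.44   47.77  117.16] rad 50.76 theta mod -1.226 F [  7.4   6.7 -10.7] Fmag 14.6 Ft -12.4 q [ 17.  35.  90. -39.  74.  37.]
-1.16 [-1.1, -2.2, -1.5] [-0.003, 0.002, 0.005]
-1.09 [-2.7, -4.6, -3.5] 
-1.02 [-4.4, -7.0, -5.4] 
-0.95 [-6.3, -9.2, -7.3]
```

carry_out([
  [[0, 0, 0], [-1, -2, -1.5], 0.9],
  [[0, 0, 0], [-2.5, -4.5, -3.5], 0.9],
])

```text
time_s: 15.0
ee_pos: [628.6, 109.4, 254.8]
ee_rot: [-129.8, -0.1, -2.8]
force: [7.7, 4.9, -13.1]
gripper_width: 23.3
```

Run:
```python
from h import *
crank(0.07,n=4,x=-183.3)
```

```text
t 15.0 w 23.3 clamp grasp [-183.45   45.18  122.71] rad 50.57 theta mod -1.105 F [  7.7   4.9 -13.1] Fmag 16.0 Ft -15.1 q [ 17.  35.  90. -39.  74.  37.]
-1.03 [-1.4, -2.1, -1.4] [-0.003, 0.003, 0.005]
-0.96 [-3.3, -4.3, -3.3] 
-0.89 [-5.3, -6.5, -5.1] 
-0.82 [-7.6, -8.6, -6.8]
```

carry_out([
  [[0, 0, 0], [-1.5, -2, -1.5], 0.9],
  [[0, 0, 0], [-3.5, -4.5, -3.5], 0.9],
])

```text
time_s: 15.17
ee_pos: [625.2, 109.6, 260.3]
ee_rot: [-129.9, -0.1, -2.8]
force: [8.2, 4.1, -14.0]
gripper_width: 23.1
```

Run:
```python
from h import *
crank(0.07,n=4,x=-183.3)
```

```text
t 15.1667 w 23.1 clamp grasp [-183.45   41.8   128.22] rad 50.44 theta mod -0.977 F [  8.2   4.1 -14. ] Fmag 16.7 Ft -16.1 q [ 17.  34.  91. -39.  75.  37.]
-0.91 [-1.6, -1.9, -1.3] [-0.003, 0.003, 0.005]
-0.84 [-3.8, -4.0, -3.0] 
-0.77 [-6.3, -5.9, -4.6] 
-0.7 [-8.9, -7.7, -6.1]
```

carry_out([
  [[0, 0, 0], [-1.5, -2, -1.5], 0.9],
  [[0, 0, 0], [-3.5, -4, -3], 0.9],
])

```text
time_s: 15.33
ee_pos: [621.6, 109.8, 264.9]
ee_rot: [-129.9, -0.1, -2.8]
force: [9.5, 2.1, -15.2]
gripper_width: 23.0
```

Run:
```python
from h import *
crank(0.05,n=4,x=-183.3)
```

```text
t 15.3333 w 23.0 clamp grasp [-183.45   38.12  132.89] rad 50.35 theta mod -0.859 F [  9.5   2.1 -15.2] Fmag 18.0 Ft -17.6 q [ 17.  34.  91. -39.  75.  37.]
-0.81 [-1.2, -1.2, -0.7] [-0.002, 0.003, 0.004]
-0.76 [-3.0, -2.5, -1.9] 
-0.71 [-4.8, -3.8, -2.9] 
-0.66 [-6.8, -5.0, -3.9]
```

carry_out([
  [[0, 0, 0], [-1.2, -1.2, -0.8], 0.9],
  [[0, 0, 0], [-2.5, -2.3, -1.7], 0.9],
])

```text
time_s: 15.5
ee_pos: [619.2, 110.0, 267.4]
ee_rot: [-129.9, -0.1, -2.8]
force: [9.8, 2.5, -16.9]
gripper_width: 23.3
```

Run:
```python
from h import *
crank(0.05,n=2,x=-183.3)
f,z,K,T=grab("scene"); C=cloud(z,K,T); 
cv2.imwrite("pics/s7.png",cv2.resize(f[160:240,110:220],None,fx=7,fy=7,interpolation=cv2.INTER_CUBIC))
```

```text
t 15.5 w 23.3 clamp grasp [-183.45   35.67  135.43] rad 50.27 theta mod -0.789 F [  9.8   2.5 -16.9] Fmag 19.8 Ft -18.8 q [ 17.  33.  91. -39.  75.  37.]
-0.74 [-1.3, -1.1, -0.7] [-0.002, 0.003, 0.004]
-0.69 [-3.2, -2.4, -1.7]
```

View pics/s7.png

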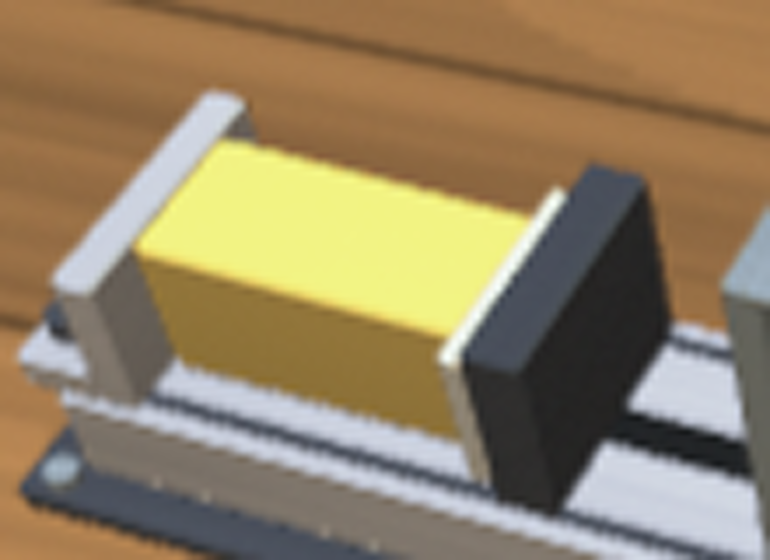

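The loaf sits flat between the stop (150,200) and the pad (500,280), with both ends touching. The handle force of 18.8 N, against 12.2 N unloaded, means about 70 to 80 N of clamping. I'll release the handle and back off along the tool axis.

carry_out([
  [[0, 0, 0], [0, 0, 0], 0.6],
  [[0, 0, 0], [0, 0, 0], 0.45],
  [[0, 0, 0], [0, 0, 0], 0.45],
  [[0, 0, 0], [0, 0, 0], 0.45],
  [[0, 0, 0], [0, -25, 0], 0.45],
  [[0, 0, 0], [0, -60, 0], 0.45],
  [[0, 0, 0], [0, -100, 0], 0.45],
  [[0, 0, 0], [0, -140, 0], 0.45],
  [[0, 0, 0], [0, -140, 0], 0.45],
  [[0, 0, 0], [0, -140, 0], 0.45],
])

```text
time_s: 16.38
ee_pos: [622.5, 200.1, 379.8]
ee_rot: [-130.3, -0.2, -2.9]
force: [0.0, -0.7, 0.2]
gripper_width: 49.7
```

Run:
```python
from h import *
from scipy.optimize import least_squares
print(env.state()["force"].round(1),env.state()["gripper_width"])
for n in("wrist","side","scene"):
    f,z,K,T=grab(n); P=cloud(z,K,T); hsv=cv2.cvtColor(f,cv2.COLOR_BGR2HSV)
    C=np.array([toclamp(p) for p in P.reshape(-1,3)]).reshape(P.shape)
    m=(hsv[...,2]<45)&(C[...,0]<-152)&(C[...,0]>-193)&(np.hypot(C[...,1],C[...,2]-100)<68); q=C[m]
    if len(q)>30:
        r=least_squares(lambda c:np.hypot(q[:,1]-c[0],q[:,2]-c[1])-12,[35,132],loss='soft_l1').x; print(n,len(q),r.round(1),np.hypot(r[0],r[1]-100).round(1),"theta",6*np.pi+np.arctan2(-r[0],r[1]-100))
    if n=="scene":
        m=(hsv[...,0]>20)&(hsv[...,0]<35)&(hsv[...,1]>80)&(abs(C[...,2]-110)<4)&(abs(C[...,1])<60)&(abs(C[...,0]-70)<80)
        print(cv2.minAreaRect(C[m][:,:2].astype(np.float32)),np.median(C[m][:,2]))
        # jaw/pad top edge positions
        for lo,hi in((120,130),):
            k=(abs(C[...,2]-126)<3)&(abs(C[...,1])<42)&(C[...,0]>-60)&(C[...,0]<40); print("jaw top x",np.percentile(C[k][:,0],[2,50,98]).round(1),k.sum())
```

```text
[ 0.  -0.7  0.2] 49.67332195059804
wrist 295 [ 35.  134.9] 49.4 theta 18.06291770911799
side 89 [ 35.7 136.7] 51.2 theta 18.079070859753575
scene 121 [ 34.7 137.2] 50.9 theta 18.09960001189962
((71.36840057373047, -0.6811790466308594), (57.59461975097656, 117.95909118652344), 89.92523193359375) 111.23919736435545
jaw top x [-25.  -15.2  -4. ] 272
```

```bash
python3 -c "
from h import *
env.job_done()"
```

```text
the job is handed in; nothing more can be done
```

I put the loaf on the clamp bed, clamped it against the stop at an estimated 70 to 80 N, let go of the crank and handed the job in after about 16.5 s. No verdict was reported. The clamping force is inferred from the handle, because the pad force can't be read directly.

- **Placing:** the loaf was let go at about x = 55 mm, y = 0 mm in the clamp frame, flat and within about 0.3° of lengthways.
- **Clamping:** I turned the crank from about 2.25 to 18.06 rad. The handle force was about 12 N until the loaf met the stop at roughly 17.6 to 17.65 rad, then rose to 18.8 N. That is about 2 mm of pad travel, roughly half.
- **Last checks:** after letting go, three cameras put the crank at 18.06 to 18.10 rad, so it stayed where I left it. The loaf is flat, 0.7 mm off the middle line and within 0.1° of lengthways, and the wrist force is near zero. The arm is well clear.
- **Disagreement:** the camera puts the loaf's centre at 71.4 mm. The crank angle and stop position suggest 69 to 70 mm, so the two agree only to the 2 mm calibration error.
- **Not checked:** I did not measure the wheel, jar or brush again at the end, but the arm never worked close to any of them.

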